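# Scrape broken porcelain off the scale pan

## Task

A crucible has broken on the scale: take the amber jar off the pan and stand it upright on the green mat, then press the blue scraper lightly on the pan floor behind the white shards and, keeping it pressed, sweep right up to the open edge so that all five shards drop into the yellow sharps bin. Finally put the scraper back in its holder, or down on the bench clear of the scale and bin. The shards are sharp, so never touch them with the fingers; the pan is sprung, so never push it down more than 5 mm; and leave the other things on the bench alone.

Things in the scene. Friction and masses are not known exactly. Their poses are not given: they have to be found in the camera images.
- scale: white bench scale, fixed to the bench; origin on the bench under the middle of its pan. Its +y axis points to the pan's closed back, its -y axis to the pan's open edge and the yellow sharps bin
- pan_floor (a point): centre of the upper face of the scale's dark steel pan, 70 mm above the bench, axes as the scale's. Floor 160 mm (x) by 220 mm (y, -113 to +107) inside rims 15 mm high, 6 mm thick on both x sides and the +y back; the -y edge is open. The pan yields downwards on springs, about 4 N per mm, 8 mm of travel
- pan (a joint): how far the sprung pan is pushed down, m (0 = unloaded, 0.008 = at its stop)
- sharps_floor (a point): centre of the inner floor of the yellow open sharps bin with red rim band, 4 mm above the bench; the bin is fixed to the scale below the pan's open edge, axes as the scale's; outside 200 mm (x) by 130 mm (y) by 50 mm high, walls 4 mm; the pan's edge overhangs its near wall by about 13 mm
- jar: amber glass jar with white cap and label, 54 mm diameter, 95 mm tall, about 0.3 kg, standing on the pan among the shards; origin at the centre of its underside, z up its axis
- mat: round green spill mat, 130 mm diameter, 3 mm thick, fixed flat on the bench; origin at the centre of its underside
- holder: grey scraper holder fixed on the bench, 160 mm (x) by 50 mm (y) by 34 mm high, with a slot 20 mm wide along x, 31 mm deep; origin at the centre of its underside
- scraper: blue scraper hanging by its shoulders in the holder. Foot 140 mm (x) by 32 mm (y), 14 mm high; on it an upright handle 70 mm (x) by 24 mm (y) up to 70 mm; 0.2 kg. Origin at the centre of the foot's underside. Below it juts a black blade 140 by 14 mm, clamped 14 to 28 mm deep, differently each time and hidden by the holder: find its edge by touch
- shard0: white porcelain shard about 24 by 20 mm, 9 mm thick, 11 g, lying loose on the pan; origin at the centre of its underside
- shard1: white porcelain shard about 24 by 20 mm, 9 mm thick, 11 g, lying loose on the pan; origin at the centre of its underside
- shard2: white porcelain shard about 24 by 20 mm, 9 mm thick, 11 g, lying loose on the pan; origin at the centre of its underside
- shard3: white porcelain shard about 24 by 20 mm, 9 mm thick, 11 g, lying loose on the pan; origin at the centre of its underside
- shard4: white porcelain shard about 24 by 20 mm, 9 mm thick, 11 g, lying loose on the pan; origin at the centre of its underside
- spray: bystander, leave alone: green spray bottle, 72 mm diameter, 170 mm tall; origin on its underside near its middle
- tiprack: bystander, leave alone: blue box of pipette tips, 90 by 130 mm, 51 mm tall; origin on its underside near its middle
- tuberack: bystander, leave alone: orange tube rack, 50 by 90 mm, 51 mm tall; origin on its underside near its middle
- pipette: bystander, leave alone: white pipette lying on the bench, 230 mm long, 24 mm thick; origin on its underside near its middle
- beaker: bystander, leave alone: clear glass beaker, 54 mm diameter, 70 mm tall; origin on its underside near its middle

How it is judged:
By the outcome, as a careful person would: the job done as asked, in the order asked, and still so for the second after the job is handed in, with the robot touching nothing.
It also fails if it takes over 67 s, if anything falls off the work surface, if the arm or the gripper's body presses on something with over 40 N, if the wrist force passes 120 N, or if a joint passes its speed limit or range.

## Robot

A 7-joint arm with a two-finger parallel gripper is mounted at the origin on the work surface. World frame = base frame: x ahead of the robot, y to its left, z up, the work surface at z = 0. Lengths are in m, angles in rad, forces in N, time in s.
With the tool pointing down it reaches from about 0.4 to 0.875 m from the base axis. Payload 6.5 kg.
Tool frame: the origin (TCP) lies on the centre line of the jaws, within the pads' length; the fingertips stand ctrl.tips_ahead ahead of it and the grasp point (between the pads) is the TCP (ctrl.tips_ahead is the distance from the TCP to the fingertips, in m); z points along the fingers, y is the line along which they close (so a half turn about z gives the same grasp; the last joint's range is limited). The gripper opens to 85 mm and grips with 20 to 120 N. Pads are 22 mm wide; open, the fingers measure 114 mm over their backs; the gripper's body (76 mm by 85 mm) begins 54 mm behind the grasp point. The pads swing forward as they close: fully open they stand 13 mm farther back than shut.
Start: joints at [1.271, 0.536, -0.004, 1.538, 0.003, 1.067, -0.071], TCP at [0.151, -0.632, 0.25] pointing down, gripper open.
Joint ranges: [-2.7, 2.7], [-0.37, 2.16], [-1.27, 1.26], [0.24, 2.4], [-1.31, 4.45], [0.19, 1.91], [-2.76, 2.76]. Speed limits (rad/s): [2.39, 2.39, 3.14, 3.14, 3.14, 3.14, 3.14].

## Interface

Orientations are given as a unit quaternion [x, y, z, w].
In Python, from rig import ctrl gives the robot as it stands.
- The arm moves only by the tool send_rows, never from a script. Its argument "increments" is a list of rows, each a list of 4 numbers: the shift along the world's x, y, z in m, then the turn about the world's z in degrees. A call has 1 to 8 rows; each row is the pose to reach, as a shift and turn from the pose commanded when the call began; what a row does not reach only later rows make up. A row lasts 1/12 s, in which the tool goes at most 41.7 mm and 7.16 degrees, less where a joint would pass 70% of its speed; a pose out of reach is approached as far as the arm can. A call with a gripper value outside its range is refused whole. "claw" is the closure, from -1 (fully open) to 1 (shut), set as the call begins (left out, the last holds). The fingers move at their own pace and stop on an object; the grip force is fixed at half the most. Time passes only in rows, so rows that repeat a pose let the fingers close. It gives the time, the measured TCP pose, the force, the opening and the grip force at its end, in the units of the state.
- ctrl.observe(): the state, without advancing time (a new reading comes with each control period).
- ctrl.snapshot(name): name is "scene" or "top"; returns (picture, depth): 420x560x3 uint8, red, green, blue; 420x560 float32, m along the optical axis (not along the pixel's ray), 0 where there is no reading.
- ctrl.camera_params(name): a dict with "fx", "fy", "cx", "cy" (pixels), "dist_coeffs" ([k1, k2, p1, p2, k3] as OpenCV has them; the pictures are not rectified), "R" (3x3) and "t" (3): a world point X has camera coordinates R X + t. Camera axes: x right, y down, z forward; pixel columns grow to the right and rows downward; lengths in m; the calibration is good to about 2 mm. A picture is of the moment at which its call begins. camera_params takes no time and is no camera call.
- ctrl.close_job(): hands the job in; it is judged then, once.
The state is a dict: "time_s": time; "joints": joint angles; "joint_velocities": joint speeds; "joint_efforts": joint torques, N m; "ee_pos": TCP position; "tool_rot": TCP orientation; "force": force on the tool from outside, world axes, zero at the start; "wrist_torque": the same for the moment, N m; "grip_width": finger opening in m; "grip_force": force on a finger pad.
Only numpy, scipy, OpenCV 4.12 (cv2) and the standard library are available. Lean on these libraries where they do the work, as an engineer would, in place of code of your own. Each camera call takes 0.05 s, during which the arm holds its last target. There are 200 camera calls.

## Working session

There is one attempt and no reset: what is moved stays moved. The work goes in short steps, Python scripts to look and compute and a tool call to move; the robot and the scene stay as the last step left them, time stands still between calls to the robot, and variables do not carry over. Pictures are saved under pics/ and viewed, at most 10 in all, crops included, and the job is handed in when it is done.

Besides the shell and the picture viewer there is one more tool, called after "Call:" by a JSON object that holds its "fn" and its "kwargs". send_rows: Moves the arm, as the interface text tells. Its arguments: {"type":"object","properties":{"increments":{"type":"array","items":{"type":"array","items":{"type":"number"}}},"claw":{"type":"number"}},"required":["increments"]}

```bash
ls; mkdir -p pics
python3 - <<'E'
from rig import ctrl
import numpy as np,cv2
s=ctrl.observe();print({k:np.round(v,3) for k,v in s.items()},ctrl.tips_ahead)
for n in("scene","top"):
    im,d=ctrl.snapshot(n);cv2.imwrite(f"pics/{n}0.png",im[...,::-1]);np.savez(f"{n}0.npz",im=im,d=d)
    p=ctrl.camera_params(n);print(n,{k:np.round(v,4).tolist() for k,v in p.items()})
E
```

```text
pics
{'time_s': np.float64(0.0), 'joints': array([ 1.271,  0.537, -0.004,  1.539,  0.003,  1.067, -0.071]), 'joint_velocities': array([ 0.001, -0.001,  0.002, -0.001,  0.001, -0.001,  0.   ]), 'joint_efforts': array([ 0.000e+00, -5.834e+01,  1.049e+00, -2.591e+01,  1.200e-02,
        1.000e-02,  0.000e+00]), 'ee_pos': array([ 0.15 , -0.632,  0.249]), 'tool_rot': array([ 0.993,  0.117, -0.   , -0.001]), 'force': array([-0.921,  1.154,  0.573]), 'wrist_torque': array([ 0.008, -0.02 , -0.07 ]), 'grip_force': np.float64(0.0), 'grip_width': np.float64(0.085)} 0.019
scene {'fx': 447.5334, 'fy': 447.5334, 'cx': 274.8289, 'cy': 211.9915, 'dist_coeffs': [-0.0183, 0.0, 0.0, 0.0, 0.0], 'R': [[-0.8013, 0.5982, 0.0011], [0.3519, 0.4728, -0.8078], [-0.4838, -0.647, -0.5894]], 't': [0.4164, -0.1363, 1.2778]}
top {'fx': 473.1193, 'fy': 473.1193, 'cx': 283.6183, 'cy': 210.4655, 'dist_coeffs': [-0.1246, 0.0, 0.0, 0.0, 0.0], 'R': [[0.0157, -0.9999, 0.0071], [-0.995, -0.0163, -0.0986], [0.0987, -0.0055, -0.9951]], 't': [0.0002, 0.5167, 1.0403]}
```

View pics/top0.png

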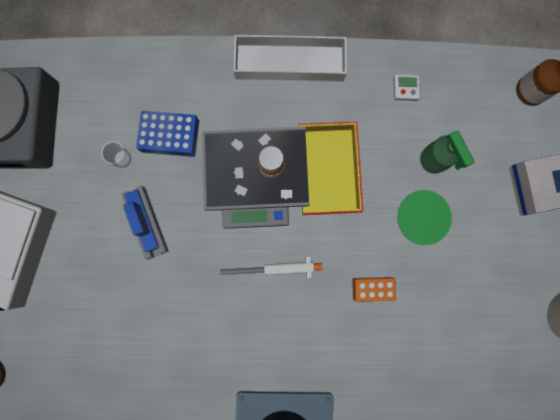

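View pics/scene0.png

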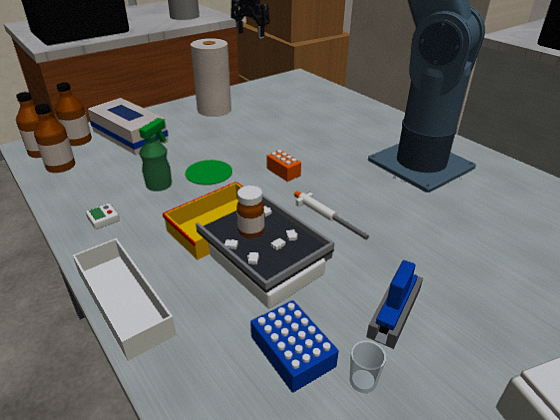

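Top view: pan at about (256,169) with its open edge to the right, facing the yellow bin (332,168). The jar cap is at (271,160), the mat at (425,217), and the scraper and holder at (145,222). Five shards are visible at (237,144), (264,140), (239,172), (241,190) and (287,194). The scene view agrees.

```bash
cat > h.py <<'E'
import numpy as np,cv2
from rig import ctrl
def ray(n,px):
    p=ctrl.camera_params(n);K=np.array([[p['fx'],0,p['cx']],[0,p['fy'],p['cy']],[0,0,1.]])
    q=cv2.undistortPoints(np.float64(px).reshape(-1,1,2),K,np.float64(p['dist_coeffs'])).reshape(-1,2)
    R=np.array(p['R']);t=np.array(p['t'])
    return -R.T@t,np.c_[q,np.ones(len(q))]@R
def plane(n,px,z):
    o,d=ray(n,px);return o+d*((z-o[2])/d[:,2])[:,None]
def cloud(n,D):
    v,u=np.mgrid[0:420,0:560];o,d=ray(n,np.c_[u.ravel(),v.ravel()])
    return (o+d*D.reshape(-1,1)).reshape(420,560,3)
def rect(P):
    (c,s,a)=cv2.minAreaRect(np.float32(P[:,:2]*1000));return np.round(c,1),np.round(s,1),round(a,2)
E
cat > m.py <<'E'
from h import *
f=np.load("top0.npz");im,D=f['im'],f['d'];W=cloud("top",D)
hsv=cv2.cvtColor(im,cv2.COLOR_RGB2HSV);H,S,V=[hsv[...,i].astype(int) for i in range(3)]
u=np.arange(560)[None];v=np.arange(420)[:,None]
def box(a,b,c,d): return (u>=a)&(u<b)&(v>=c)&(v<d)
def pts(m): y,x=np.nonzero(m);return np.c_[x,y]
Z=W[...,2]
m=box(195,320,115,215)&(Z>.078)&(Z<.092)&(S<90); print("rim",rect(plane("top",pts(m),.085)),m.sum(),np.median(Z[m]))
m=box(208,304,134,205)&(Z>.06)&(Z<.09)
s=m&(V>150)&(S<60);s=s&~box(255,290,143,180)
n,l,st,ce=cv2.connectedComponentsWithStats(s.astype(np.uint8))
for i in range(1,n):
    if st[i,4]>15: print("shard",ce[i],st[i,4],np.round(plane("top",[ce[i]],.078)[0,:2],3))
print("floor z",np.median(Z[m&(V<90)]))
m=box(250,295,135,190)&(Z>.155)&(Z<.175);P=plane("top",pts(m),.165);print("cap",cv2.minEnclosingCircle(np.float32(P[:,:2]*1000)),P.mean(0),np.median(Z[m]))
m=box(390,460,185,250)&(H>50)&(H<75)&(S>150);P=plane("top",pts(m),.003);print("mat",cv2.minEnclosingCircle(np.float32(P[:,:2]*1000)),P.mean(0))
b=box(115,172,180,262)&(H>105)&(H<125)&(S>150)
m=b&(Z>.09);print("handle",rect(plane("top",pts(m),.104)),m.sum(),np.median(Z[m]))
m=b&(Z>.038)&(Z<.06);print("foot",rect(plane("top",pts(m),.048)),m.sum(),np.median(Z[m]))
m=box(115,172,180,262)&(Z>.022)&(Z<.06);print("holder",rect(plane("top",pts(m),.034)),m.sum())
m=box(295,368,118,218)&(Z>.04)&(Z<.06);print("bin",rect(plane("top",pts(m),.05)),m.sum())
E
python3 m.py
```

```text
rim (array([603.,  73.]), array([173.5, 226.3]), 3.52) 1156 0.08305129337033024
shard [264.08333333 138.75      ] 60 [0.668 0.054]
shard [236.95454545 144.22727273] 66 [0.655 0.113]
shard [238.52857143 172.58571429] 70 [0.592 0.108]
shard [240.49333333 189.84      ] 75 [0.554 0.102]
shard [285.98850575 193.47126437] 87 [0.548 0.004]
floor z 0.06920626607254499
cap ((607.1046752929688, 37.05196762084961), 24.5057315826416) [0.6071354  0.03696413 0.165     ] 0.1639701167396138
mat ((508.6373596191406, -319.6925964355469), 61.24187469482422) [ 0.5081764  -0.32233124  0.003     ]
handle (array([481.3, 318.2]), array([124.6,  32.9]), 28.14) 336 0.10396772021929152
foot (array([487.5, 326. ]), array([137.7,  30.2]), 22.51) 428 0.04830972078252893
holder (array([485.6, 324. ]), array([161.9,  54.3]), 22.55) 1101
bin (array([613.5, -94.4]), array([207.8, 133. ]), 3.38) 792
```

Call:
{"fn": "send_rows", "kwargs": {"increments": [[0.01, 0.015, 0, 0], [0.029, 0.043, 0, 0], [0.05, 0.073, 0, 0], [0.07, 0.103, 0, 0], [0.09, 0.133, 0, 0], [0.111, 0.163, 0, 0], [0.132, 0.193, 0, 0], [0.152, 0.223, 0, 0]], "claw": -1}}

```text
time_s: 0.77
ee_pos: [0.3033, -0.4075, 0.2501]
tool_rot: [0.993, 0.117, -0.0, -0.0]
force: [1.0, 0.4, 0.3]
grip_width: 0.0855
grip_force: 0.0
```

Call:
{"fn": "send_rows", "kwargs": {"increments": [[0.019, 0.028, 0, 0], [0.038, 0.056, 0, 0], [0.057, 0.084, 0, 0], [0.076, 0.112, 0, 0], [0.095, 0.14, 0, 0], [0.114, 0.168, 0, 0], [0.133, 0.195, 0, 0], [0.152, 0.223, 0, 0]]}}

```text
time_s: 1.43
ee_pos: [0.455, -0.1849, 0.2502]
tool_rot: [0.993, 0.117, -0.0, 0.0]
force: [0.3, -0.8, 0.2]
grip_width: 0.0852
grip_force: 0.0
```

Call:
{"fn": "send_rows", "kwargs": {"increments": [[0.021, 0.031, 0, 0], [0.043, 0.063, 0, 0], [0.065, 0.095, 0, 0], [0.086, 0.126, 0, 0], [0.107, 0.157, 0, 0], [0.128, 0.188, 0, 0], [0.145, 0.213, 0, 0], [0.152, 0.223, 0, 0]]}}

```text
time_s: 2.1
ee_pos: [0.6079, 0.0422, 0.2499]
tool_rot: [0.993, 0.119, 0.0, -0.001]
force: [-0.4, 0.2, 0.6]
grip_width: 0.0857
grip_force: 0.0
```

Call:
{"fn": "send_rows", "kwargs": {"increments": [[0, 0, -0.015, 0], [0, 0, -0.045, 0], [0, 0, -0.075, 0], [0, 0, -0.1, 0], [0, 0, -0.115, 0], [0, 0, -0.12, 0], [0, 0, -0.12, 0]]}}

```text
time_s: 2.68
ee_pos: [0.6054, 0.036, 0.1288]
tool_rot: [0.993, 0.116, -0.002, 0.0]
force: [-1.4, -0.2, 0.9]
grip_width: 0.0851
grip_force: 0.0
```

Call:
{"fn": "send_rows", "kwargs": {"increments": [[0, 0, 0, 0], [0, 0, 0, 0], [0, 0, 0, 0], [0, 0, 0, 0], [0, 0, 0, 0], [0, 0, 0, 0], [0, 0, 0, 0], [0, 0, 0, 0]], "claw": 1}}

```text
time_s: 3.35
ee_pos: [0.6075, 0.0365, 0.131]
tool_rot: [0.993, 0.117, 0.001, 0.0]
force: [2.2, -1.0, 5.1]
grip_width: 0.052
grip_force: 65.4
```

Call:
{"fn": "send_rows", "kwargs": {"increments": [[0, 0, 0.004, 0], [0, 0, 0.015, 0], [0, 0, 0.035, 0], [0, 0, 0.06, 0], [0, 0, 0.08, 0], [-0.002, -0.008, 0.09, 0], [-0.007, -0.025, 0.09, 0], [-0.014, -0.05, 0.09, 0]]}}

```text
time_s: 4.02
ee_pos: [0.5921, -0.0114, 0.2207]
tool_rot: [0.993, 0.119, 0.0, -0.001]
force: [0.2, -1.3, -3.3]
grip_width: 0.0516
grip_force: 64.5
```

Call:
{"fn": "send_rows", "kwargs": {"increments": [[-0.009, -0.033, 0, 0], [-0.019, -0.068, 0, 0], [-0.029, -0.103, 0, 0], [-0.038, -0.138, 0, 0], [-0.048, -0.173, 0, 0], [-0.058, -0.208, 0, 0], [-0.067, -0.243, 0, 0], [-0.075, -0.275, 0, 0]]}}

```text
time_s: 4.68
ee_pos: [0.515, -0.2906, 0.2195]
tool_rot: [0.993, 0.116, -0.001, -0.0]
force: [0.7, -0.7, -3.5]
grip_width: 0.0514
grip_force: 64.5
```

Call:
{"fn": "send_rows", "kwargs": {"increments": [[-0.007, -0.022, 0, 0], [-0.01, -0.033, -0.01, 0], [-0.01, -0.033, -0.035, 0], [-0.01, -0.033, -0.065, 0], [-0.01, -0.033, -0.095, 0], [-0.01, -0.033, -0.12, 0], [-0.01, -0.033, -0.135, 0], [-0.01, -0.033, -0.142, 0]]}}

```text
time_s: 5.35
ee_pos: [0.5052, -0.319, 0.0746]
tool_rot: [0.993, 0.117, -0.003, -0.002]
force: [-0.7, -0.3, -4.2]
grip_width: 0.0518
grip_force: 64.4
```

Call:
{"fn": "send_rows", "kwargs": {"increments": [[0, 0, -0.004, 0], [0, 0, -0.008, 0], [0, 0, -0.01, 0], [0, 0, -0.012, 0], [0, 0, -0.012, 0]]}}

```text
time_s: 5.77
ee_pos: [0.5079, -0.3215, 0.0668]
tool_rot: [0.993, 0.117, 0.0, 0.0]
force: [-0.9, 0.1, -3.1]
grip_width: 0.0514
grip_force: 64.5
```

Call:
{"fn": "send_rows", "kwargs": {"increments": [[0, 0, -0.001, 0], [0, 0, -0.002, 0], [0, 0, -0.002, 0], [0, 0, -0.002, 0]]}}

```text
time_s: 6.1
ee_pos: [0.5081, -0.3216, 0.0662]
tool_rot: [0.993, 0.117, 0.0, 0.0]
force: [-4.7, 2.3, 9.7]
grip_width: 0.0517
grip_force: 65.9
```

Call:
{"fn": "send_rows", "kwargs": {"increments": [[0, 0, -0.001, 0], [0, 0, -0.001, 0], [0, 0, -0.001, 0]]}}

```text
time_s: 6.35
ee_pos: [0.5081, -0.3216, 0.0662]
tool_rot: [0.993, 0.117, 0.0, 0.001]
force: [-6.9, 3.6, 19.5]
grip_width: 0.0516
grip_force: 66.9
```

Call:
{"fn": "send_rows", "kwargs": {"increments": [[0, 0, 0.001, 0], [0, 0, 0.002, 0], [0, 0, 0.002, 0]]}}

```text
time_s: 6.6
ee_pos: [0.5081, -0.3216, 0.0662]
tool_rot: [0.993, 0.117, 0.0, 0.0]
force: [-1.3, 0.3, 7.1]
grip_width: 0.0515
grip_force: 65.6
```

Call:
{"fn": "send_rows", "kwargs": {"increments": [[0, 0, 0, 0], [0, 0, 0, 0], [0, 0, 0, 0], [0, 0, 0, 0], [0, 0, 0, 0], [0, 0, 0, 0], [0, 0, 0, 0], [0, 0, 0, 0]], "claw": -1}}

```text
time_s: 7.27
ee_pos: [0.5076, -0.3213, 0.0652]
tool_rot: [0.993, 0.117, -0.0, -0.0]
force: [-0.1, -0.1, 1.0]
grip_width: 0.0854
grip_force: 0.0
```

Call:
{"fn": "send_rows", "kwargs": {"increments": [[0, 0, 0.01, 0], [0, 0, 0.03, 0], [0, 0, 0.06, 0], [0, 0, 0.09, 0], [0, 0, 0.12, 0], [0, 0, 0.15, 0], [0, 0, 0.17, 0], [0, 0, 0.18, 0]]}}

```text
time_s: 7.93
ee_pos: [0.5089, -0.322, 0.2494]
tool_rot: [0.993, 0.117, 0.002, 0.002]
force: [0.4, 0.5, -0.2]
grip_width: 0.0853
grip_force: 0.0
```

Call:
{"fn": "send_rows", "kwargs": {"increments": [[0, 0.015, 0, 0], [-0.002, 0.045, 0, 0], [-0.003, 0.08, 0, 0], [-0.004, 0.12, 0, 0], [-0.005, 0.16, 0, 0], [-0.006, 0.2, 0, 0], [-0.007, 0.24, 0, 0], [-0.008, 0.28, 0, 0]]}}

```text
time_s: 8.6
ee_pos: [0.4975, -0.0384, 0.2438]
tool_rot: [0.993, 0.117, -0.001, -0.0]
force: [0.6, 0.1, 0.2]
grip_width: 0.0856
grip_force: 0.0
```

Call:
{"fn": "send_rows", "kwargs": {"increments": [[-0.001, 0.04, 0, 1], [-0.002, 0.08, 0, 2], [-0.003, 0.12, 0, 4], [-0.004, 0.16, 0, 6], [-0.005, 0.195, 0, 8], [-0.006, 0.225, 0, 9.1], [-0.007, 0.245, 0, 9.1], [-0.007, 0.25, 0, 9.1]]}}

```text
time_s: 9.27
ee_pos: [0.4895, 0.2138, 0.2439]
tool_rot: [0.98, 0.198, -0.001, -0.001]
force: [-0.9, 0.0, -0.3]
grip_width: 0.0855
grip_force: 0.0
```

Run:
```python
from rig import ctrl
import numpy as np,cv2
ims=[]
for n in("scene","top"):
    im,d=ctrl.snapshot(n);np.savez(f"{n}1.npz",im=im,d=d);ims.append(im)
a=ims[1][110:270,110:460];b=ims[0][130:360,140:440]
cv2.imwrite("pics/c1.png",np.vstack([cv2.resize(a,(700,320)),cv2.copyMakeBorder(b,0,0,0,400,0)])[...,::-1])
print(ctrl.observe()['ee_pos'])
```

```text
[0.4908098  0.20995595 0.24398014]
```

View pics/c1.png

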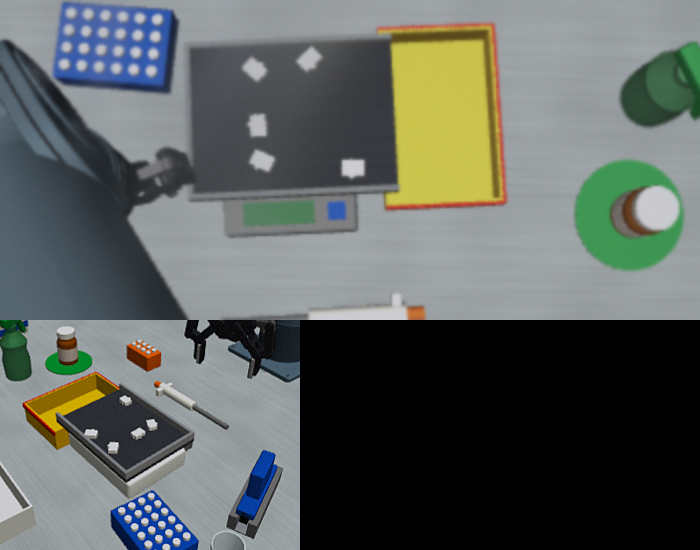

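The picture shows the jar upright on the mat, all five shards unmoved on the pan, and the way to the scraper clear.

Call:
{"fn": "send_rows", "kwargs": {"increments": [[-0.001, 0.02, 0, 0], [-0.002, 0.055, 0, 0], [-0.004, 0.09, 0, 0], [-0.005, 0.11, -0.01, 0], [-0.005, 0.1155, -0.03, 0], [-0.005, 0.1155, -0.06, 0], [-0.005, 0.1155, -0.08, 0], [-0.005, 0.1155, -0.08, 0]]}}

```text
time_s: 10.03
ee_pos: [0.4853, 0.32, 0.1604]
tool_rot: [0.981, 0.194, -0.004, 0.002]
force: [-1.0, -1.1, -0.4]
grip_width: 0.085
grip_force: 0.0
```

Call:
{"fn": "send_rows", "kwargs": {"increments": [[0, 0, -0.02, 0], [0, 0, -0.04, 0], [0, 0, -0.06, 0], [0, 0, -0.075, 0], [0, 0, -0.082, 0], [0, 0, -0.084, 0], [0, 0, -0.084, 0]]}}

```text
time_s: 10.62
ee_pos: [0.488, 0.3236, 0.0818]
tool_rot: [0.981, 0.195, 0.0, 0.0]
force: [1.0, -0.4, 0.5]
grip_width: 0.0855
grip_force: 0.0
```

Call:
{"fn": "send_rows", "kwargs": {"increments": [[0, 0, 0, 0], [0, 0, 0, 0], [0, 0, 0, 0], [0, 0, 0, 0], [0, 0, 0, 0], [0, 0, 0, 0], [0, 0, 0, 0], [0, 0, 0, 0]], "claw": 1}}

```text
time_s: 11.28
ee_pos: [0.4876, 0.3244, 0.0815]
tool_rot: [0.981, 0.195, 0.0, -0.0]
force: [-1.1, -0.6, 2.2]
grip_width: 0.0231
grip_force: 62.6
```

Call:
{"fn": "send_rows", "kwargs": {"increments": [[0, 0, 0.003, 0], [0, 0, 0.01, 0], [0, 0, 0.02, 0], [0, 0, 0.035, 0], [0, 0, 0.055, 0], [0, 0, 0.08, 0], [0, 0, 0.105, 0], [0, 0, 0.12, 0]]}}

```text
time_s: 11.95
ee_pos: [0.4884, 0.3249, 0.2049]
tool_rot: [0.981, 0.195, 0.002, -0.001]
force: [0.3, 0.7, -1.6]
grip_width: 0.0236
grip_force: 62.2
```

Call:
{"fn": "send_rows", "kwargs": {"increments": [[0.005, -0.008, 0, -1], [0.02, -0.03, 0, -4], [0.04, -0.06, 0, -8], [0.06, -0.092, 0, -12], [0.08, -0.125, 0, -15], [0.095, -0.15, 0, -18], [0.106, -0.168, 0, -19], [0.1105, -0.1735, 0, -19]]}}

```text
time_s: 12.62
ee_pos: [0.5998, 0.1442, 0.2002]
tool_rot: [1.0, 0.026, -0.0, 0.002]
force: [0.6, -0.5, -2.6]
grip_width: 0.0232
grip_force: 62.2
```

Call:
{"fn": "send_rows", "kwargs": {"increments": [[0, 0, -0.01, 0], [0, 0, -0.02, 0], [0, 0, -0.025, 0], [0, 0, -0.025, 0], [0, 0, -0.025, 0]]}}

```text
time_s: 13.03
ee_pos: [0.5969, 0.1522, 0.1755]
tool_rot: [0.999, 0.032, -0.001, -0.0]
force: [-0.3, -1.2, -2.2]
grip_width: 0.0234
grip_force: 62.2
```

Run:
```python
from h import *
for n in("scene","top"):
    im,d=ctrl.snapshot(n);np.savez(f"{n}2.npz",im=im,d=d)
    if n=="scene":
        cv2.imwrite("pics/c2.png",cv2.resize(im[150:350,150:410],(780,600),interpolation=cv2.INTER_CUBIC)[...,::-1])
s=ctrl.observe();q=s['tool_rot'];print(s['ee_pos'],np.degrees(2*np.arctan2(q[1],q[0])),s['force'])
f=np.load("scene2.npz");W=cloud("scene",f['d']);h=cv2.cvtColor(f['im'],cv2.COLOR_RGB2HSV)
e=s['ee_pos'];L=W-e;a=np.radians(3.5);x=L[...,0]*np.cos(a)+L[...,1]*np.sin(a);y=-L[...,0]*np.sin(a)+L[...,1]*np.cos(a)
m=(abs(x)<.09)&(abs(y)<.03)&(L[...,2]<-.02)&(L[...,2]>-.1)&(h[...,0]>105)&(h[...,0]<125)&(h[...,1]>150)
print("foot x",np.percentile(x[m],[1,50,99]),"z",np.percentile(W[...,2][m],[1,99]))
k=(abs(x)<.065)&(abs(y)<.014)&(h[...,2]<60)&(L[...,2]<-.045)&(L[...,2]>-.09)
print("blade",k.sum(),np.percentile(W[...,2][k],[1,5,50,95]) if k.any() else 0)
```

```text
[0.59785006 0.15173244 0.1764696 ] 3.585671644318937 [ 0.07936067 -0.31408288 -2.02810073]
foot x [-0.06689924  0.02203747  0.07030941] z [0.11911695 0.15562842]
blade 101 [0.11531931 0.11572555 0.11808455 0.12058089]
```

View pics/c2.png

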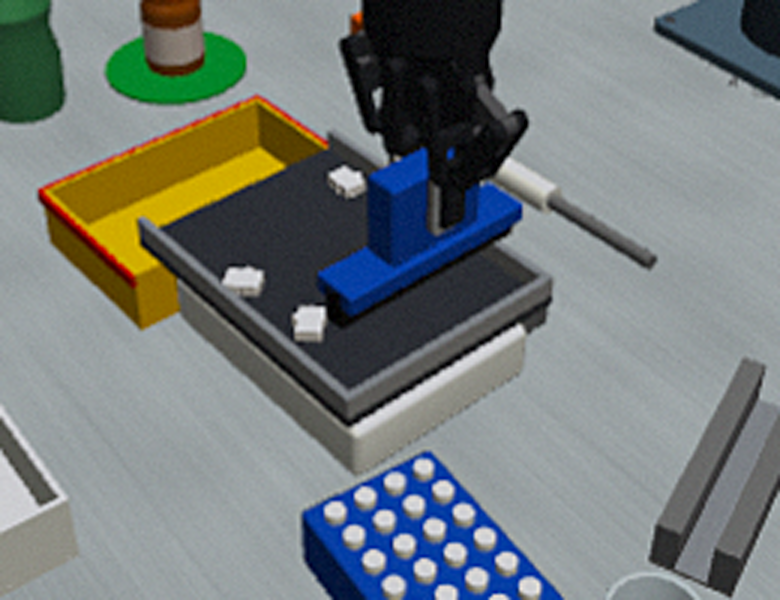

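The scraper is held level over the back of the pan, behind the shards; the blade looks short, about 14 mm. I'll feel for the floor in small steps.

Call:
{"fn": "send_rows", "kwargs": {"increments": [[0, 0, -0.008, 0], [0, 0, -0.018, 0], [0, 0, -0.024, 0], [0, 0, -0.027, 0], [0, 0, -0.028, 0], [0, 0, -0.028, 0]]}}

```text
time_s: 13.63
ee_pos: [0.5979, 0.1506, 0.1478]
tool_rot: [1.0, 0.031, -0.0, 0.0]
force: [-0.8, 1.4, -1.4]
grip_width: 0.0235
grip_force: 62.2
```

Call:
{"fn": "send_rows", "kwargs": {"increments": [[0, 0, -0.001, 0], [0, 0, -0.002, 0], [0, 0, -0.003, 0], [0, 0, -0.003, 0]]}}

```text
time_s: 13.97
ee_pos: [0.5981, 0.1507, 0.1453]
tool_rot: [1.0, 0.031, -0.0, 0.0]
force: [0.0, -0.2, -1.8]
grip_width: 0.0232
grip_force: 62.2
```

Call:
{"fn": "send_rows", "kwargs": {"increments": [[0, 0, -0.001, 0], [0, 0, -0.002, 0], [0, 0, -0.003, 0], [0, 0, -0.003, 0]]}}

```text
time_s: 14.3
ee_pos: [0.598, 0.1506, 0.1421]
tool_rot: [1.0, 0.03, -0.0, 0.0]
force: [-0.2, -0.6, -2.2]
grip_width: 0.0234
grip_force: 62.2
```

Call:
{"fn": "send_rows", "kwargs": {"increments": [[0, 0, -0.001, 0], [0, 0, -0.002, 0], [0, 0, -0.003, 0], [0, 0, -0.003, 0]]}}

```text
time_s: 14.63
ee_pos: [0.5979, 0.1507, 0.139]
tool_rot: [1.0, 0.031, -0.0, 0.0]
force: [-0.8, 0.1, -0.9]
grip_width: 0.0232
grip_force: 62.2
```

Call:
{"fn": "send_rows", "kwargs": {"increments": [[0, 0, -0.001, 0], [0, 0, -0.002, 0], [0, 0, -0.002, 0], [0, 0, -0.002, 0]]}}

```text
time_s: 14.97
ee_pos: [0.598, 0.1506, 0.1372]
tool_rot: [1.0, 0.031, -0.0, 0.0]
force: [0.0, 0.2, -2.7]
grip_width: 0.0231
grip_force: 62.2
```

Call:
{"fn": "send_rows", "kwargs": {"increments": [[0, 0, -0.001, 0], [0, 0, -0.002, 0], [0, 0, -0.002, 0], [0, 0, -0.002, 0]]}}

```text
time_s: 15.3
ee_pos: [0.598, 0.1507, 0.1352]
tool_rot: [1.0, 0.031, -0.0, 0.0]
force: [-0.0, 0.3, -2.2]
grip_width: 0.0231
grip_force: 62.2
```

Call:
{"fn": "send_rows", "kwargs": {"increments": [[0, 0, -0.001, 0], [0, 0, -0.002, 0], [0, 0, -0.002, 0], [0, 0, -0.002, 0]]}}

```text
time_s: 15.63
ee_pos: [0.598, 0.1507, 0.1332]
tool_rot: [1.0, 0.031, -0.0, 0.0]
force: [-0.2, -0.2, -2.2]
grip_width: 0.023
grip_force: 62.2
```

Call:
{"fn": "send_rows", "kwargs": {"increments": [[0, 0, -0.001, 0], [0, 0, -0.002, 0], [0, 0, -0.002, 0], [0, 0, -0.002, 0]]}}

```text
time_s: 15.97
ee_pos: [0.5982, 0.1508, 0.1316]
tool_rot: [1.0, 0.031, 0.0, -0.0]
force: [-1.5, -0.3, 0.7]
grip_width: 0.0231
grip_force: 62.6
```

Call:
{"fn": "send_rows", "kwargs": {"increments": [[0, 0, -0.001, 0], [0, 0, -0.001, 0], [0, 0, -0.001, 0]]}}

```text
time_s: 16.22
ee_pos: [0.5982, 0.1508, 0.1307]
tool_rot: [1.0, 0.031, 0.0, -0.0]
force: [-1.9, -0.7, 5.3]
grip_width: 0.0235
grip_force: 63.0
```

Call:
{"fn": "send_rows", "kwargs": {"increments": [[0.0002, -0.003, 0, 0], [0.0005, -0.008, 0, 0], [0.0009, -0.014, 0, 0], [0.0013, -0.021, 0, 0], [0.0017, -0.028, 0, 0], [0.0021, -0.035, 0, 0], [0.0026, -0.042, 0, 0], [0.003, -0.049, 0, 0]]}}

```text
time_s: 16.88
ee_pos: [0.6014, 0.1011, 0.1305]
tool_rot: [1.0, 0.03, 0.0, -0.0]
force: [-0.9, 5.3, 6.0]
grip_width: 0.023
grip_force: 63.0
```

Call:
{"fn": "send_rows", "kwargs": {"increments": [[0.0004, -0.007, 0, 0], [0.0009, -0.014, 0, 0], [0.0013, -0.021, 0, 0], [0.0017, -0.028, 0, 0], [0.0021, -0.035, 0, 0], [0.0026, -0.042, 0, 0], [0.003, -0.049, 0, 0]]}}

```text
time_s: 17.47
ee_pos: [0.6042, 0.0522, 0.1305]
tool_rot: [1.0, 0.03, 0.0, -0.0]
force: [0.1, 4.8, 5.0]
grip_width: 0.0232
grip_force: 63.0
```

Run:
```python
from h import *
im,d=ctrl.snapshot("scene")
cv2.imwrite("pics/c3.png",cv2.resize(im[150:350,150:410],(780,600),interpolation=cv2.INTER_CUBIC)[...,::-1])
print(ctrl.observe()['force'])
```

```text
[-0.01360759  3.61207785  6.7828699 ]
```

View pics/c3.png

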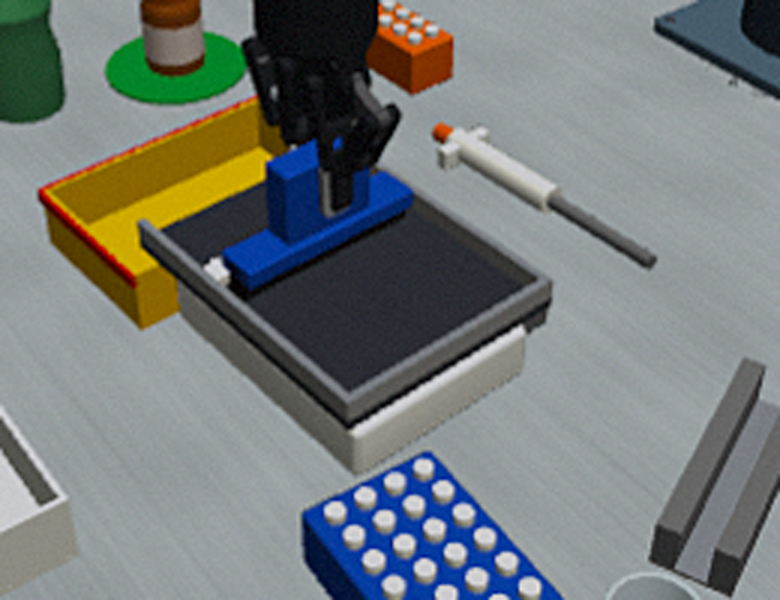

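Most shards are hidden in front of the scraper. One shard shows at the left end of the blade, about (216,270), against the far rim, so I'll measure it.

```bash
cat > s.py <<'E'
from h import *
a=np.radians(3.5)
for n in("scene","top"):
    im,d=ctrl.snapshot(n);h=cv2.cvtColor(im,cv2.COLOR_RGB2HSV);W=cloud(n,d)
    L=W-[.603,.073,0];x=L[...,0]*np.cos(a)+L[...,1]*np.sin(a);y=-L[...,0]*np.sin(a)+L[...,1]*np.cos(a);z=W[...,2]
    m=(abs(x)<.1)&(abs(y+.05)<.19)&(z>0)&(z<.095)&(h[...,2]>140)&(h[...,1]<50)&~((abs(x)>.079)&(y>-.113))
    k,l,st,ce=cv2.connectedComponentsWithStats(m.astype(np.uint8))
    for i in range(1,k):
        if st[i,4]>5:
            q=l==i;print(n,ce[i].round(),st[i,4],"x",np.round(np.percentile(x[q],[2,50,98])*1e3),"y",np.round(np.percentile(y[q],[2,50,98])*1e3),"z",np.round(np.median(z[q])*1e3))
e=ctrl.observe();E=e['ee_pos']-[.603,.073,0];print("tcp",E[0]*np.cos(a)+E[1]*np.sin(a),-E[0]*np.sin(a)+E[1]*np.cos(a),E[2],e['force'])
E
python3 s.py
```

```text
scene [222. 239.] 39 x [64. 71. 76.] y [-53. -43. -31.] z 80.0
scene [293. 289.] 1019 x [-76.  -5.  79.] y [-81. 114. 139.] z 3.0
scene [294. 281.] 567 x [-67.  11.  70.] y [100. 104. 106.] z 40.0
top [200. 179.] 269 x [-75. -13.  73.] y [111. 131. 140.] z 2.0
tcp -0.00010981537554529113 -0.022771061211828973 0.13037310391481766 [0.11978419 1.81338549 5.11326641]
```

Call:
{"fn": "send_rows", "kwargs": {"increments": [[0.001, -0.006, 0, 0], [0.0018, -0.013, 0, 0], [0.0027, -0.02, 0, 0], [0.0031, -0.026, 0, 0], [0.0034, -0.032, 0, 0], [0.0038, -0.038, 0, 0], [0.0042, -0.044, 0, 0], [0.0046, -0.05, 0, 0]]}}

```text
time_s: 18.28
ee_pos: [0.6086, 0.0024, 0.1304]
tool_rot: [1.0, 0.03, -0.0, -0.0]
force: [-0.1, 4.6, 5.4]
grip_width: 0.0233
grip_force: 62.9
```

```bash
python3 s.py
```

```text
scene [209. 229.] 21 x [68. 73. 77.] y [-96. -87. -80.] z 80.0
scene [294. 289.] 1014 x [-76.  -5.  79.] y [-78. 113. 139.] z 3.0
scene [294. 281.] 542 x [-67.  15.  70.] y [ 99. 104. 106.] z 41.0
top [201. 178.] 275 x [-73. -13.  76.] y [109. 130. 140.] z 2.0
top [197. 162.] 7 x [31. 36. 40.] y [138. 138. 140.] z 2.0
tcp 0.0012048568448832682 -0.0725774274564697 0.130331927442595 [0.07214255 1.20718235 4.96335152]
```

Call:
{"fn": "send_rows", "kwargs": {"increments": [[0.0003, -0.005, 0, 0], [0.0007, -0.011, 0, 0], [0.001, -0.017, 0, 0], [0.0014, -0.023, 0, 0], [0.0018, -0.029, 0, 0], [0.0021, -0.035, 0, 0], [0.0025, -0.041, 0, 0], [0.0027, -0.045, 0, 0]]}}

```text
time_s: 19.05
ee_pos: [0.6112, -0.0433, 0.1304]
tool_rot: [1.0, 0.03, -0.0, -0.0]
force: [-0.7, 4.7, 7.3]
grip_width: 0.0233
grip_force: 63.0
```

```bash
python3 s.py
python3 - <<'E'
from h import *
im,d=ctrl.snapshot("scene");im2,d=ctrl.snapshot("top")
cv2.imwrite("pics/c4.png",np.hstack([cv2.resize(im[170:310,150:290],(400,400)),cv2.resize(im2[100:240,240:380],(400,400))])[...,::-1])
E
```

```text
scene [197. 237.] 9 x [64. 68. 75.] y [-153. -149. -146.] z 16.0
scene [294. 289.] 1014 x [-76.  -5.  78.] y [-76. 113. 139.] z 3.0
scene [294. 281.] 554 x [-67.  14.  70.] y [100. 104. 106.] z 40.0
top [201. 177.] 356 x [-75. -10.  73.] y [108. 128. 140.] z 3.0
top [318. 200.] 24 x [-76. -69. -59.] y [-143. -139. -134.] z 13.0
tcp 0.001054326406117751 -0.11741583672739846 0.13039998237179792 [-0.60325406  2.48453099  4.85014007]
```

View pics/c4.png

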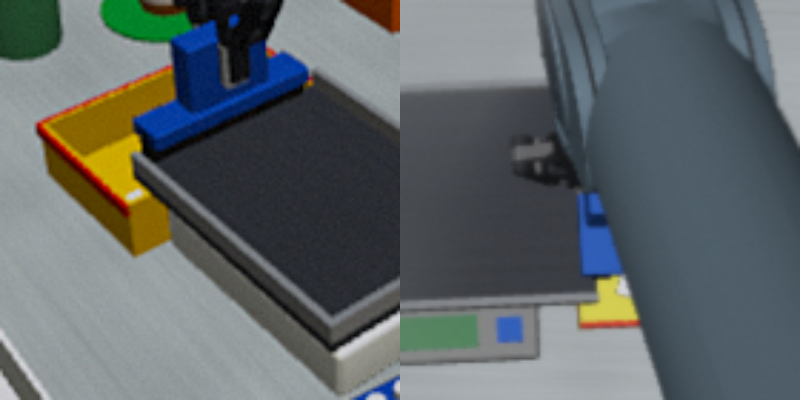

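The pan behind the blade is empty, and shards show in the bin at (133,197) on the left and (622,285) on the right. I'll lift and return the scraper.

Call:
{"fn": "send_rows", "kwargs": {"increments": [[0, 0, 0.003, 0], [0, 0, 0.01, 0], [0, 0, 0.025, 0], [0, 0, 0.045, 0], [0, 0, 0.065, 0], [0, 0, 0.08, 0], [0, 0, 0.085, 0], [0, 0, 0.085, 0]]}}

```text
time_s: 19.92
ee_pos: [0.6114, -0.0436, 0.2161]
tool_rot: [1.0, 0.03, 0.0, 0.001]
force: [0.3, 0.4, -2.6]
grip_width: 0.0236
grip_force: 62.2
```

Call:
{"fn": "send_rows", "kwargs": {"increments": [[-0.005, 0.014, 0, 1], [-0.015, 0.045, 0, 3], [-0.027, 0.081, 0, 6], [-0.039, 0.117, 0, 9], [-0.051, 0.153, 0, 12], [-0.064, 0.19, 0, 15], [-0.076, 0.227, 0, 18], [-0.088, 0.264, 0, 19]]}}

```text
time_s: 20.58
ee_pos: [0.5209, 0.2231, 0.2137]
tool_rot: [0.98, 0.197, -0.002, 0.0]
force: [1.0, 0.4, -2.5]
grip_width: 0.0236
grip_force: 62.1
```

Call:
{"fn": "send_rows", "kwargs": {"increments": [[-0.011, 0.034, 0, 0], [-0.022, 0.066, 0, 0], [-0.031, 0.09, 0, 0], [-0.035, 0.102, 0, 0], [-0.0357, 0.1038, 0, 0], [-0.0357, 0.1038, 0, 0], [-0.0357, 0.1038, 0, 0]]}}

```text
time_s: 21.17
ee_pos: [0.4883, 0.3233, 0.2144]
tool_rot: [0.981, 0.194, -0.001, 0.001]
force: [0.4, -0.9, -1.8]
grip_width: 0.0232
grip_force: 62.0
```

```bash
python3 s.py
python3 - <<'E'
from h import *
im,d=ctrl.snapshot("scene");im2,d=ctrl.snapshot("top")
cv2.imwrite("pics/c5.png",np.hstack([cv2.resize(im[160:360,150:430],(560,400)),cv2.resize(im2[110:220,295:365],(240,400))])[...,::-1])
s=ctrl.observe();q=s['tool_rot'];print(s['ee_pos'],np.degrees(2*np.arctan2(q[1],q[0])),s['force'])
E
```

```text
scene [197. 237.] 9 x [64. 69. 75.] y [-152. -149. -146.] z 17.0
scene [294. 289.] 1026 x [-76.  -6.  79.] y [-76. 113. 139.] z 3.0
scene [294. 280.] 634 x [-67.  11.  70.] y [ 99. 104. 106.] z 40.0
top [317. 140.] 73 x [62. 73. 84.] y [-153. -144. -135.] z 13.0
top [199. 150.] 41 x [49. 61. 77.] y [125. 133. 139.] z 1.0
top [319. 153.] 74 x [30. 41. 53.] y [-157. -147. -138.] z 13.0
top [200. 164.] 49 x [-5. 32. 44.] y [113. 129. 140.] z 2.0
top [199. 170.] 9 x [ 9. 18. 21.] y [132. 134. 138.] z 1.0
top [320. 188.] 228 x [-73. -39.  -6.] y [-159. -145. -135.] z 13.0
top [199. 178.] 26 x [-13.  -3.   4.] y [129. 134. 139.] z 2.0
top [200. 196.] 104 x [-78. -50. -17.] y [112. 131. 140.] z 2.0
tcp -0.09880071732588476 0.25664740424428084 0.21483673880097337 [ 0.64575107 -0.31450388 -1.44160874]
[0.48854055 0.32382337 0.21513257] 22.3531884812369 [ 0.48547837  0.06942234 -2.40900178]
```

View pics/c5.png

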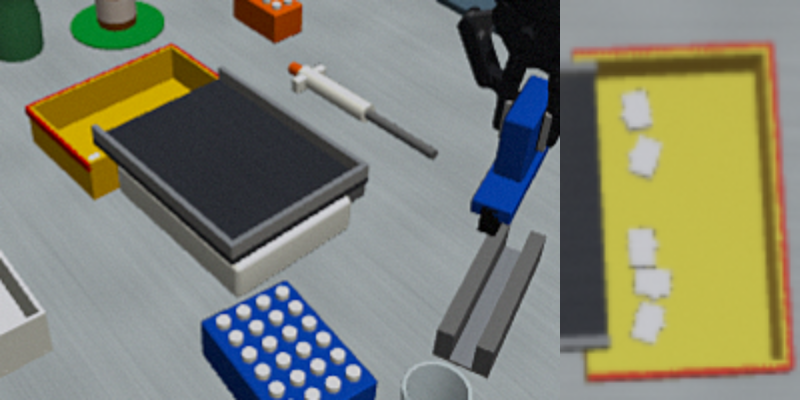

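All five shards lie in the bin (right crop, about (636,108) to (648,322)), and the pan is empty. Next I'll lower the scraper into the holder.

Call:
{"fn": "send_rows", "kwargs": {"increments": [[-0.001, 0.0007, -0.01, 0], [-0.001, 0.0007, -0.035, 0], [-0.001, 0.0007, -0.065, 0], [-0.001, 0.0007, -0.09, 0], [-0.001, 0.0007, -0.105, 0], [-0.001, 0.0007, -0.112, 0], [-0.001, 0.0007, -0.115, 0], [-0.001, 0.0007, -0.115, 0]]}}

```text
time_s: 22.03
ee_pos: [0.4867, 0.3261, 0.1]
tool_rot: [0.981, 0.195, -0.0, 0.0]
force: [0.2, 0.6, -1.8]
grip_width: 0.0236
grip_force: 62.2
```

Call:
{"fn": "send_rows", "kwargs": {"increments": [[0, 0, -0.002, 0], [0, 0, -0.004, 0], [0, 0, -0.006, 0], [0, 0, -0.008, 0], [0, 0, -0.008, 0]]}}

```text
time_s: 22.45
ee_pos: [0.4867, 0.3261, 0.0922]
tool_rot: [0.981, 0.195, 0.0, 0.0]
force: [-0.5, 0.5, -1.6]
grip_width: 0.0235
grip_force: 62.2
```

Call:
{"fn": "send_rows", "kwargs": {"increments": [[0.0004, -0.0008, -0.001, 0], [0.0008, -0.0014, -0.003, 0], [0.0008, -0.0014, -0.005, 0], [0.0008, -0.0014, -0.007, 0], [0.0008, -0.0014, -0.008, 0], [0.0008, -0.0014, -0.009, 0], [0.0008, -0.0014, -0.009, 0]]}}

```text
time_s: 23.03
ee_pos: [0.4874, 0.3247, 0.083]
tool_rot: [0.981, 0.195, -0.0, 0.0]
force: [-0.0, -0.6, -1.8]
grip_width: 0.0234
grip_force: 62.2
```

Call:
{"fn": "send_rows", "kwargs": {"increments": [[0, 0, -0.001, 0], [0, 0, -0.0015, 0], [0, 0, -0.0015, 0], [0, 0, -0.0015, 0]]}}

```text
time_s: 23.37
ee_pos: [0.4875, 0.3248, 0.0818]
tool_rot: [0.981, 0.195, -0.0, 0.0]
force: [0.0, -0.3, -2.2]
grip_width: 0.0234
grip_force: 62.2
```

Call:
{"fn": "send_rows", "kwargs": {"increments": [[0, 0, -0.0007, 0], [0, 0, -0.001, 0], [0, 0, -0.001, 0], [0, 0, -0.001, 0]]}}

```text
time_s: 23.7
ee_pos: [0.4875, 0.3249, 0.0814]
tool_rot: [0.981, 0.195, 0.0, 0.0]
force: [-2.5, -1.3, 5.6]
grip_width: 0.0233
grip_force: 62.9
```

Seated. I'll release and retreat.

Call:
{"fn": "send_rows", "kwargs": {"increments": [[0, 0, 0.0005, 0], [0, 0, 0.0005, 0], [0, 0, 0.0005, 0], [0, 0, 0.0005, 0], [0, 0, 0.0005, 0], [0, 0, 0.0005, 0], [0, 0, 0.0005, 0], [0, 0, 0.0005, 0]], "claw": -1}}

```text
time_s: 24.37
ee_pos: [0.4875, 0.3248, 0.0812]
tool_rot: [0.981, 0.195, -0.0, 0.0]
force: [-0.1, 0.5, -0.0]
grip_width: 0.0855
grip_force: 0.0
```

Call:
{"fn": "send_rows", "kwargs": {"increments": [[0, 0, 0.008, 0], [0, 0, 0.025, 0], [0, 0, 0.055, 0], [0, 0, 0.085, 0], [0, 0, 0.115, 0], [0, 0, 0.14, 0], [0, 0, 0.155, 0], [0, 0, 0.16, 0]]}}

```text
time_s: 25.03
ee_pos: [0.4886, 0.3259, 0.2449]
tool_rot: [0.981, 0.195, 0.002, -0.001]
force: [0.3, 0.8, 1.0]
grip_width: 0.0851
grip_force: 0.0
```

Call:
{"fn": "send_rows", "kwargs": {"increments": [[0, 0.01, 0, 0], [0, 0.03, 0, 0], [0, 0.055, 0, 0], [0, 0.08, 0, 0], [0, 0.1, 0, 0], [0, 0.11, 0, 0], [0, 0.11, 0, 0], [0, 0.11, 0, 0]]}}

```text
time_s: 25.7
ee_pos: [0.487, 0.4343, 0.24]
tool_rot: [0.981, 0.195, -0.001, 0.001]
force: [-0.1, -0.5, -0.1]
grip_width: 0.0853
grip_force: 0.0
```

Run:
```python
from h import *
im,d=ctrl.snapshot("scene");im2,d=ctrl.snapshot("top")
cv2.imwrite("pics/c6.png",np.hstack([cv2.resize(im,(400,300)),cv2.resize(im2,(400,300))])[...,::-1])
```

```text
(no output)
```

View pics/c6.png

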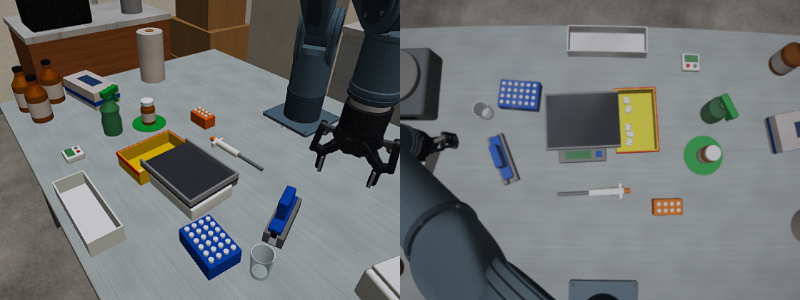

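The final view shows the jar on the mat (704,155), the shards in the bin (628,120), the scraper in its holder (502,158), and the other bench items in place.

```bash
python3 -c "
from rig import ctrl
print(ctrl.close_job())"
```

```text
the job is handed in; nothing more can be done
None
```

The job is handed in at about 26 s: jar upright on the green mat, all five shards swept into the sharps bin (pan pressed down about 2 mm, estimated from the wrist force), scraper back in its holder, and nothing else on the bench touched.

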